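# Slide the glass panel home in the assembly jig and latch it

### The arm

A 6-joint arm with a two-finger parallel gripper is mounted at the origin on the work surface. World frame = base frame: x ahead of the robot, y to its left, z up, the work surface at z = 0. Lengths are in m, angles in rad, forces in N, time in s.
With the tool pointing down it reaches from about 0.425 to 0.95 m from the base axis. Payload 3.5 kg.
Tool frame: the origin (TCP) lies between the finger pads; the fingertips stand 25 mm ahead of it and the grasp point (between the pads) lies 6 mm ahead of it (ctrl.finger_overhang is the distance from the TCP to the fingertips, in m); x points along the fingers, y is the direction in which the jaws open and shut, and the axes are right-handed (so a half turn about x gives the same grasp; the last joint's range is limited). The gripper opens to 85 mm and grips with 20 to 120 N. Pads are 22 mm wide; open, the fingers measure 114 mm over their backs; the gripper's body (76 mm by 85 mm) begins 54 mm behind the grasp point. The pads swing forward as they close: fully open they stand 13 mm farther back than shut.
Start: joints at [0.956, 0.286, 1.577, -0, 1.279, -0.15], TCP at [0.303, 0.603, 0.256] pointing down, gripper open.
Joint ranges: [-2.77, 2.77], [-0.9, 2.22], [0.21, 2.48], [-1.53, 4.67], [0.24, 2.81], [-2.84, 2.84]. Speed limits (rad/s): [2.79, 2.79, 3.14, 3.14, 3.14, 3.14].

### API

Orientations are given as a unit quaternion [x, y, z, w].
In Python, from plant import ctrl gives the robot as it stands.
- The arm moves only by the tool play_rows, never from a script. Its argument "targets" is a list of rows, each an object with "delta_pos": the shift along the world's x, y, z normalised to -1 to 1, where 1 is 1000 mm, a list of three; "delta_rot": the turn, a rotation vector about the world's x, y, z normalised to -1 to 1, where 1 is pi rad, a list of three; "claw": the finger opening in mm, from 0 to 85.4. In form: [{"delta_pos": [tx, ty, tz], "delta_rot": [wx, wy, wz], "claw": claw}, ...]. A call has 1 to 20 rows; each row is the pose to reach, as a shift and turn from the pose measured when the call began, turning the shorter way round; what a row does not reach only later rows make up. A row lasts 1/12 s, in which the tool goes at most 41.7 mm and 7.16 degrees, less where a joint would pass 70% of its speed; a pose out of reach is approached as far as the arm can. A call with a number of a shift or a turn outside -1 to 1 is refused whole. A call with a gripper value outside its range is refused whole. The fingers move at their own pace and stop on an object; "newtons" is the grip in N (left out, the last holds). Time passes only in rows, so rows that repeat a pose let the fingers close. It gives the time, the measured TCP pose, the force and the opening at its end, in the units of the state.
- ctrl.get_state(): the state, without advancing time (a new reading comes with each control period).
- ctrl.read_camera(name): name is "scene" or "side" or "wrist"; returns the picture (480x640x3 uint8, blue, green, red); there is no depth.
- ctrl.calibration(name): a dict with "fx", "fy", "cx", "cy" (pixels), "camera_from_world" (4x4, takes a point from world to camera coordinates). Camera axes: x right, y down, z forward; pixel columns grow to the right and rows downward; lengths in m; the calibration is good to about 2 mm. A picture is of the moment at which its call begins: read the wrist's pose just before it. calibration takes no time and is no camera call; for the wrist camera it gives the pose at the moment of the call.
- ctrl.sign_off(): hands the job in, once; it reports no verdict.
The state is a dict: "time": time; "qpos": joint angles; "dq": joint speeds; "joint_efforts": joint torques, N m; "eef_pos": TCP position; "tcp_rot": TCP orientation; "contact_force": force on the tool from outside, world axes, zero at the start; "wrist_torque": the same for the moment, N m; "opening": opening from 0.0 (shut) to 1.0 (fully open).
Only numpy, scipy, OpenCV 4.12 (cv2) and the standard library are available. Lean on these libraries where they do the work, as an engineer would, in place of code of your own. Each camera call takes 0.05 s, during which the arm holds its last target. There are 200 camera calls.

### The job

Without lifting it off the board, slide the framed amber glass panel along the wooden fence and under the metal bridge of the jig until it lies fully home against the end stop, then swing the red latch across behind it. Treat the glass gently (never over 50 N) and do not shift the other things (more than 30 mm).

Things in the scene. Friction and masses are not known exactly. Their poses are not given: they have to be found in the camera images.
- jig: Fixed jig on a plywood board 270 (x) x 490 (y) x 12 mm thick; origin on the table, z up; in this frame (mm) the board spans x -140..130, y -290..200, top at z 12. The panel travels along +y (to the robot's left), fence on its +x side.
- fence (a point): Point on the inner (-x) face of the wooden fence, at the board's top, at jig x 90, y -40. The fence is 18 mm thick, 20 high above the board, and runs straight along jig y from -270 to 190.
- stop (a point): Middle of the face of the wooden end stop, at the board's top, at jig x 46, y 130. The stop is 20 mm high, x 2 to 90, square to the fence.
- bridge (a point): Middle of the underside of the aluminium bridge, 20 mm above the board, at jig x 46, y 60. The bridge covers y 35 to 85, x -26 to 108; its top is 32 mm above the board (two screw heads reach 38). The opening below is 88 mm wide (x 2 to 90, between the near foot and the fence) and 20 high.
- home (a point): Where the panel's origin is when fully home: on the board's top, at jig x 50, y 75, z 12; axes as the jig's (x towards the fence, y towards the stop).
- panel: Loose amber glass panel, grey metal rim, 80 (x) x 110 (y) x 10 mm thick, about 220 g; origin under its centre, z up. Starts on the board on the -y side of latch and bridge, not touching the fence, turned up to 0.35 rad. Either end may lead. When home its trailing edge is at jig y 20, 15 mm short of the bridge.
- latch (a joint): Red swing latch turning about a vertical axis, rad, counter-clockwise from above positive. 0: the bar points along jig -y, beside the path; 1.571 (end of travel): along +x, across the path behind the panel's trailing edge with 4 mm of play. Starts open, between -0.6 (end of travel) and 0.1; stays where left (about 1 N at the pin).
- latch_pivot (a point): The latch's axis, at the board's top, at jig x -16, y 8. The latch bar is 16 mm wide, reaches 80 mm from this axis (and 12 behind it), and lies 3 to 15 mm above the board.
- latch_pin (a point): Centre of the top of the black upright pin on the latch, by which it is pushed or pinched: 12 mm in diameter, 68 mm from the pivot, its top 46 mm above the board.
- offcut: Bystander: green glass offcut 40 x 55 x 8 mm lying on the board, near side; origin under its centre.
- foil_roll: Bystander: copper ring (foil roll) 52 mm across, 12 high, lying on the board, near side left; origin under its centre.
- brush: Bystander: brush with black handle lying on the table at the left.
- flux: Bystander: amber jar with white lid, 52 mm across, 85 high, at the right; origin under its centre.
- mug: Bystander: white mug, 80 mm across, 90 high, at the left; origin under its centre.
- polish: Bystander: white bottle with green label, 56 mm across, 120 high, at the right; origin under its centre.

How it is judged:
On the way:
1. with the latch still open (less than 0.8 rad), the panel has been slid under the bridge, its leading edge at least 20 mm out on the far side (y of panel in the frame of home above -0.025 m and x of panel in the frame of home between -0.012 and 0.012 m and value of joint latch below 0.8 rad), for 0.1 s.
At the end, for the whole second after the job is handed in: The panel lies flat and still under the bridge, fully home: within 4 mm of the end stop, within 4 mm of the fence and square to it within 0.05 rad; the red latch is swung fully across behind it (over 1.48 rad of 1.57) (y of panel in the frame of home between -0.004 and 0.004 m and x of panel in the frame of home between -0.004 and 0.004 m and z of panel in the frame of home below 0.004 m and angle between the y axis of panel and the y axis of jig, either way round below 0.05 rad and value of joint latch above 1.48 rad and linear speed of panel below 0.01 m/s); the robot touches nothing.
It fails at once if the panel lifted more than 15 mm off the board (height (world z) of panel above 0.027 m).
It fails at once if the fingers or arm press on the glass panel with more than 50 N (contact force between any of the fingers, the arm and panel above 50 N).
It fails at once if a bystander (offcut, foil roll, brush, jar, mug or bottle) moved more than 30 mm (distance of any of offcut, foil_roll, brush, flux, mug, polish from where it was at the start of the episode above 0.03 m).
It also fails if it takes over 64 s, if anything falls off the work surface, if the arm or the gripper's body presses on something with over 40 N, if the wrist force passes 120 N, or if a joint passes its speed limit or range.

## Working session

There is one attempt and no reset: what is moved stays moved. The work goes in short steps, Python scripts to look and compute and a tool call to move; the robot and the scene stay as the last step left them, time stands still between calls to the robot, and variables do not carry over. Pictures are saved under pics/ and viewed, about 8 in all and at most 12, crops included, and the job is handed in when it is done.

Besides the shell and the picture viewer there is one more tool, called as a command line: name --argument value ..., lists and objects as JSON in quotes. play_rows: Moves the arm, as the interface text tells. Its arguments: {"type":"object","properties":{"targets":{"type":"array"},"newtons":{"type":"number"}},"required":["targets"]}

```bash
mkdir -p pics; ls; cat > h.py <<'E'
import numpy as np,cv2
from plant import ctrl
def snap(n,f):
    c=ctrl.calibration(n); im=ctrl.read_camera(n); cv2.imwrite('pics/'+f,im); np.save('pics/'+f+'.npy',c['camera_from_world']); return im,c
def proj(c,P):
    T=np.array(c['camera_from_world']); p=T[:3,:3]@np.asarray(P,float)+T[:3,3]; return np.array([c['fx']*p[0]/p[2]+c['cx'],c['fy']*p[1]/p[2]+c['cy']])
def ray(c,uv):
    T=np.array(c['camera_from_world']); R=T[:3,:3]; d=R.T@np.array([(uv[0]-c['cx'])/c['fx'],(uv[1]-c['cy'])/c['fy'],1]); return -R.T@T[:3,3],d
def atz(c,uv,z):
    o,d=ray(c,uv); return o+d*(z-o[2])/d[2]
def tri(L):
    A=np.zeros((3,3));b=np.zeros(3)
    for c,uv in L:
        o,d=ray(c,uv); d=d/np.linalg.norm(d); M=np.eye(3)-np.outer(d,d); A+=M; b+=M@o
    return np.linalg.solve(A,b)
E
python3 - <<'E'
from h import *
for n in('scene','side'):
    im,c=snap(n,n+'0.png'); print(n,ray(c,(320,240)),c['fx'])
s=ctrl.get_state();print(s,ctrl.finger_overhang)
E
```

```text
pics
scene (array([0.96392146, 0.6716933 , 0.92320206]), array([-0.38438873, -0.54854776, -0.74266797])) 522.1406538983268
side (array([-0.13572593, -0.77723763,  0.93433322]), array([ 0.45300978,  0.58617028, -0.67175199])) 544.3222695832577
{'time': 0.1, 'qpos': array([ 9.56021703e-01,  2.87130083e-01,  1.57804643e+00, -8.73541430e-06,
        1.27860835e+00, -1.49985336e-01]), 'dq': array([ 0.0017832 , -0.00079998, -0.00382724,  0.00103595, -0.00013725,
       -0.00012555]), 'joint_efforts': array([ 1.11261066e-03, -4.07297516e+01, -2.93699044e+01, -1.46037978e-04,
        3.41180239e-03,  1.15753755e-05]), 'eef_pos': array([0.30220468, 0.60295699, 0.25504153]), 'tcp_rot': array([ 0.16213151,  0.68838436, -0.16357189,  0.68781145]), 'contact_force': array([0.36169159, 0.09869289, 1.03379562]), 'wrist_torque': array([-0.058724  , -0.02797951, -0.00415093]), 'opening': 1.0041238290589076} 0.025
```

View pics/scene0.png

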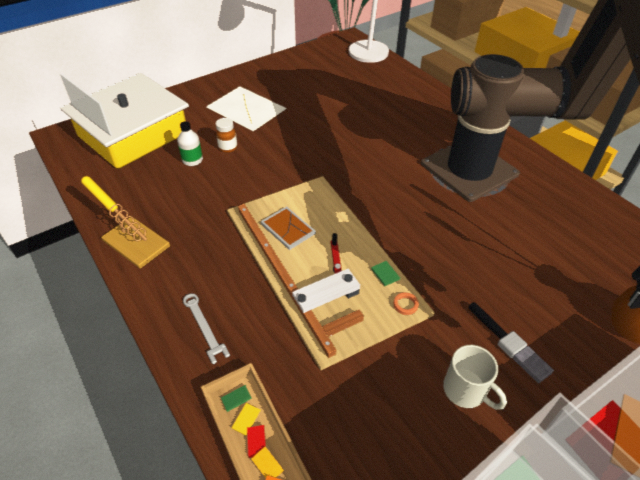

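View pics/side0.png

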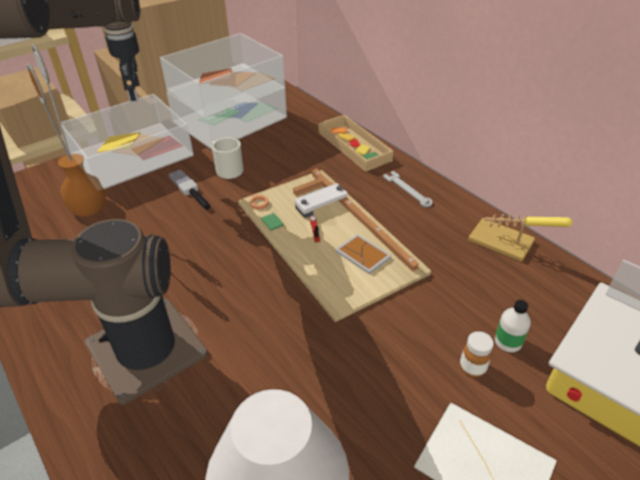

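The scene view shows the board with corners at about (323,178), (228,208), (322,367) and (433,314). The panel corners are near (283,207), (314,231), (296,249) and (262,226), and the latch pin top is near (335,237). The side view shows the board corners at (320,171), (240,203), (335,317) and (430,272), with the panel near (364,252).

```bash
python3 - <<'E'
from h import *
from scipy.optimize import least_squares
cs=ctrl.calibration('scene');cd=ctrl.calibration('side')
# jig corners (x,y): near-right(-140,-290), far-right(130,-290), far-left(130,200), near-left(-140,200)
J=np.array([[-.14,-.29],[.13,-.29],[.13,.2],[-.14,.2]])
S=[(323,178),(228,208),(322,367),(433,314)]; D=[(335,317),(430,272),(320,171),(240,203)]
for a,b in zip(S,D): print(atz(cs,a,.012).round(4),atz(cd,b,.012).round(4),tri([(cs,a),(cd,b)]).round(4))
def w(p,j): c,s=np.cos(p[2]),np.sin(p[2]); return np.array([p[0]+c*j[0]-s*j[1],p[1]+s*j[0]+c*j[1],.012])
f=lambda p:np.concatenate([np.r_[proj(cs,w(p,j))-a,proj(cd,w(p,j))-b] for j,a,b in zip(J,S,D)])
r=least_squares(f,[.6,0,0]);print(r.x,r.fun.round(1))
P=[(283,207),(314,231),(296,249),(262,226)]
q=[atz(cs,a,.022) for a in P];print(np.round(q,3),np.mean(q,0))
# upscaled crops
a=cv2.resize(cv2.imread('pics/scene0.png')[170:375,220:440],None,fx=3.6,fy=2.9,interpolation=cv2.INTER_CUBIC)
E
```

```text
[ 0.3607 -0.178   0.012 ] [ 0.3575 -0.1893  0.012 ] [ 0.3587 -0.1846  0.0065]
[ 0.6204 -0.2184  0.012 ] [ 0.6196 -0.2235  0.012 ] [ 0.6203 -0.2216  0.0097]
[0.6758 0.2712 0.012 ] [0.6725 0.2647 0.012 ] [0.6752 0.2692 0.0083]
[0.4158 0.302  0.012 ] [0.4086 0.2827 0.012 ] [0.4125 0.2965 0.0021]
[ 0.52697837  0.0843944  -0.11276797] [-0.5 -2.8 -1.2  0.1 -1.1  0.5 -0.4 -1.9 -2.  -0.3  0.8 -1.3  0.9 -2.3
 -2.6 -3.1]
[[ 0.511 -0.136  0.022]
 [ 0.493 -0.025  0.022]
 [ 0.559 -0.002  0.022]
 [ 0.586 -0.109  0.022]] [ 0.53704677 -0.06793287  0.022     ]
```

```bash
python3 - <<'E'
from h import *
from scipy.spatial.transform import Rotation as R
s=ctrl.get_state();print(R.from_quat(s['tcp_rot']).as_matrix().round(3))
c=ctrl.calibration('wrist');print(ray(c,(320,240)),c['fx'])
E
```

```text
[[-0.001  0.448  0.894]
 [-0.002  0.894 -0.448]
 [-1.    -0.002 -0.   ]]
(array([0.23496767, 0.63664629, 0.37180827]), array([ 0.25747495, -0.13837897, -0.95634804])) 334.08453589576766
```

play_rows --targets '[{"delta_pos": [0.218, -0.653, 0.065], "delta_rot": [0, 0, 0.112], "claw": 50}, {"delta_pos": [0.218, -0.653, 0.065], "delta_rot": [0, 0, 0.112], "claw": 50}, {"delta_pos": [0.218, -0.653, 0.065], "delta_rot": [0, 0, 0.112], "claw": 50}, {"delta_pos": [0.218, -0.653, 0.065], "delta_rot": [0, 0, 0.112], "claw": 50}, {"delta_pos": [0.218, -0.653, 0.065], "delta_rot": [0, 0, 0.112], "claw": 50}, {"delta_pos": [0.218, -0.653, 0.065], "delta_rot": [0, 0, 0.112], "claw": 50}, {"delta_pos": [0.218, -0.653, 0.065], "delta_rot": [0, 0, 0.112], "claw": 50}, {"delta_pos": [0.218, -0.653, 0.065], "delta_rot": [0, 0, 0.112], "claw": 50}, {"delta_pos": [0.218, -0.653, 0.065], "delta_rot": [0, 0, 0.112], "claw": 50}, {"delta_pos": [0.218, -0.653, 0.065], "delta_rot": [0, 0, 0.112], "claw": 50}, {"delta_pos": [0.218, -0.653, 0.065], "delta_rot": [0, 0, 0.112], "claw": 50}, {"delta_pos": [0.218, -0.653, 0.065], "delta_rot": [0, 0, 0.112], "claw": 50}, {"delta_pos": [0.218, -0.653, 0.065], "delta_rot": [0, 0, 0.112], "claw": 50}, {"delta_pos": [0.218, -0.653, 0.065], "delta_rot": [0, 0, 0.112], "claw": 50}, {"delta_pos": [0.218, -0.653, 0.065], "delta_rot": [0, 0, 0.112], "claw": 50}, {"delta_pos": [0.218, -0.653, 0.065], "delta_rot": [0, 0, 0.112], "claw": 50}, {"delta_pos": [0.218, -0.653, 0.065], "delta_rot": [0, 0, 0.112], "claw": 50}, {"delta_pos": [0.218, -0.653, 0.065], "delta_rot": [0, 0, 0.112], "claw": 50}, {"delta_pos": [0.218, -0.653, 0.065], "delta_rot": [0, 0, 0.112], "claw": 50}]'

```text
time: 1.68
eef_pos: [0.5202, -0.0512, 0.3194]
tcp_rot: [0.04, 0.707, -0.041, 0.705]
contact_force: [-0.1, 0.9, 0.3]
opening: 0.584
```

```bash
python3 - <<'E'
from h import *
s=ctrl.get_state();print(s['time'],s['eef_pos'],s['opening'])
im,c=snap('wrist','w1.png');print(atz(c,(320,240),.012))
E
```

```text
1.6833 [ 0.52015123 -0.0511738   0.31944221] 0.5842309383314589
[ 0.57313818 -0.06097969  0.012     ]
```

View pics/w1.png

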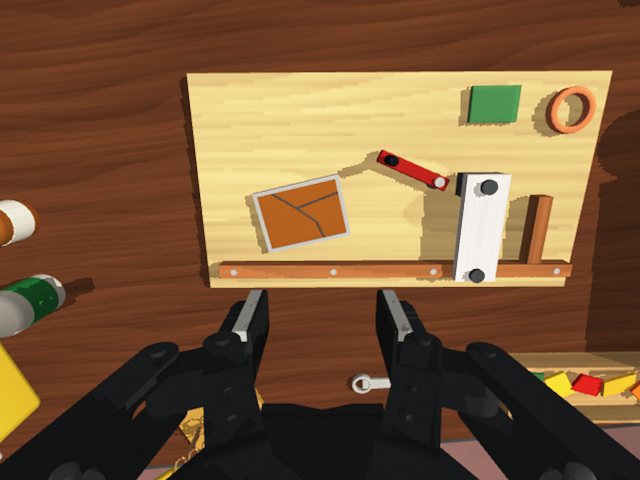

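The wrist view shows board corners at (187,73), (211,287), (565,287) and (612,71). Panel corners are at (253,193), (338,175), (350,233) and (271,252), the latch pivot is at about (440,182), and the pin top is at about (391,159). The latch is open.

```bash
python3 - <<'E'
from h import *
from scipy.optimize import least_squares
cs=ctrl.calibration('scene');cd=ctrl.calibration('side');cw=ctrl.calibration('wrist')
J=np.array([[-.14,-.29],[.13,-.29],[.13,.2],[-.14,.2]])
S=[(323,178),(228,208),(322,367),(433,314)]; D=[(335,317),(430,272),(320,171),(240,203)]; W=[(187,73),(211,287),(565,287),(612,71)]
def w(p,j,z=.012): c,s=np.cos(p[2]),np.sin(p[2]); return np.array([p[0]+c*j[0]-s*j[1],p[1]+s*j[0]+c*j[1],z])
f=lambda p:np.concatenate([np.r_[proj(cs,w(p,j))-a,proj(cd,w(p,j))-b,proj(cw,w(p,j))-d] for j,a,b,d in zip(J,S,D,W)])
r=least_squares(f,[.6,0,0],loss='soft_l1');p=r.x;print(p,r.fun.reshape(-1,6).round(1))
g=lambda p:np.concatenate([proj(cw,w(p,j))-d for j,d in zip(J,W)])
rw=least_squares(g,p);print('wrist only',rw.x,rw.fun.round(1)); p=rw.x
def tj(P): c,s=np.cos(p[2]),np.sin(p[2]); d=np.asarray(P)[:2]-p[:2]; return np.array([c*d[0]+s*d[1],-s*d[0]+c*d[1]])*1000
P=[(253,193),(338,175),(350,233),(271,252)]
q=[tj(atz(cw,a,.022)) for a in P];print(np.round(q),np.mean(q,0)); q=np.array(q)
for a,b in((0,1),(3,2)): print(np.degrees(np.arctan2(-(q[b]-q[a])[0],(q[b]-q[a])[1])),np.hypot(*(q[b]-q[a])))
for a,b in zip([(283,207),(314,231),(296,249),(262,226)],P): print(tri([(cs,a),(cw,b)]).round(4))
pin=tri([(cs,(335,237)),(cw,(391,159))]);print('pin',pin,tj(pin),tj(atz(cw,(391,159),.058)))
print('piv',tj(atz(cw,(440,182),.027)))
for u in((233,272),(434,271),(489,187),(477,275)): print(tj(atz(cw,u,.032)),tj(atz(cw,u,.05)))
E
```

```text
[ 0.52692981  0.08411862 -0.1110333 ] [[-0.7 -2.9 -0.9  0.2 -0.1 -0.1]
 [-1.3  0.5 -0.3 -2.  -0.3  0.5]
 [-1.9 -0.4  0.7 -1.3 -0.7 -0.4]
 [ 0.9 -2.5 -2.6 -3.   1.6  0. ]]
wrist only [ 0.52696826  0.08384522 -0.11041006] [-0.4  0.1 -0.4  0.7 -0.8 -0.4  1.3 -0. ]
[[  -3. -220.]
 [ -25. -115.]
 [  49.  -99.]
 [  75. -202.]] [  23.99470548 -159.05144769]
11.600031067965528 107.5933418389545
13.896008715593847 106.09780252114096
[ 0.5038 -0.1398  0.0132]
[ 0.4906 -0.028   0.0183]
[ 0.5606 -0.014   0.0147]
[ 0.5813 -0.1255  0.0066]
pin [0.47593026 0.03372136 0.04407786] [-45.20429255 -55.44231693] [-45.48693397 -58.50007846]
piv [-16.26551912   8.68435878]
[  98.48628806 -251.11398681] [  91.09794576 -245.88521799]
[97.97841527 10.57381852] [90.61268868  4.14956104]
[-10.67723012  66.52197496] [-13.20449246  57.60633146]
[103.78800491  67.18553713] [96.16357577 58.24034503]
```

play_rows --targets '[{"delta_pos": [-0.062, -0.013, -0.04], "delta_rot": [0, 0, 0], "claw": 50}, {"delta_pos": [-0.062, -0.013, -0.08], "delta_rot": [0, 0, 0], "claw": 50}, {"delta_pos": [-0.062, -0.013, -0.12], "delta_rot": [0, 0, 0], "claw": 50}, {"delta_pos": [-0.062, -0.013, -0.16], "delta_rot": [0, 0, 0], "claw": 50}, {"delta_pos": [-0.062, -0.013, -0.2], "delta_rot": [0, 0, 0], "claw": 50}, {"delta_pos": [-0.062, -0.013, -0.24], "delta_rot": [0, 0, 0], "claw": 50}, {"delta_pos": [-0.062, -0.013, -0.265], "delta_rot": [0, 0, 0], "claw": 50}, {"delta_pos": [-0.062, -0.013, -0.272], "delta_rot": [0, 0, 0], "claw": 50}, {"delta_pos": [-0.062, -0.013, -0.276], "delta_rot": [0, 0, 0], "claw": 50}, {"delta_pos": [-0.062, -0.013, -0.278], "delta_rot": [0, 0, 0], "claw": 50}, {"delta_pos": [-0.062, -0.013, -0.278], "delta_rot": [0, 0, 0], "claw": 50}]'

```text
time: 2.65
eef_pos: [0.4597, -0.0632, 0.0435]
tcp_rot: [0.039, 0.705, -0.041, 0.707]
contact_force: [-0.8, -0.1, 0.2]
opening: 0.586
```

play_rows --targets '[{"delta_pos": [0, 0, -0.002], "delta_rot": [0, 0, 0], "claw": 50}, {"delta_pos": [0, 0, -0.003], "delta_rot": [0, 0, 0], "claw": 50}, {"delta_pos": [0, 0, -0.003], "delta_rot": [0, 0, 0], "claw": 50}]'

```text
time: 2.9
eef_pos: [0.461, -0.0636, 0.0422]
tcp_rot: [0.039, 0.704, -0.041, 0.708]
contact_force: [-0.8, 0.1, 0.2]
opening: 0.587
```

```bash
python3 - <<'E'
from h import *
s=ctrl.get_state();print(s['time'],s['eef_pos'],s['contact_force'])
im,c=snap('wrist','w2.png')
E
```

```text
2.9 [ 0.46096443 -0.06359501  0.04218636] [-0.77441572  0.14442127  0.20854264]
```

View pics/w2.png

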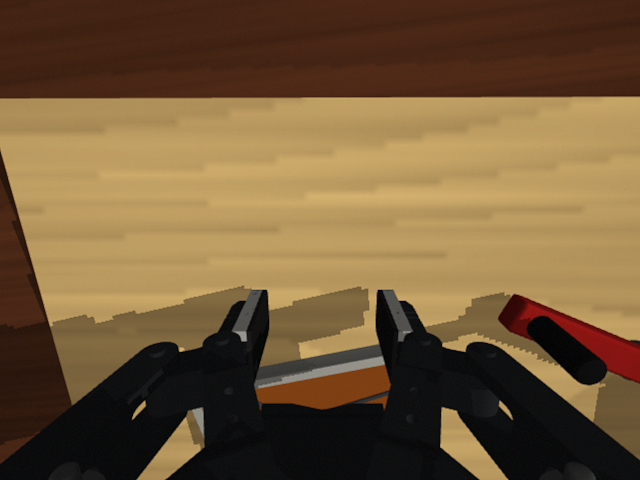

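Wrist view: the fingertips are at about (262,292) and (380,292), on the near side of the panel. The panel's near rim is visible between the fingers at about (330,358), and nothing has been touched.

```bash
python3 - <<'E'
from h import *
s=ctrl.get_state();print(s['qpos'].round(3))
c=ctrl.calibration('wrist')
p=s['eef_pos']
for z in(.012,.017,.022,.027):print(z,atz(c,(262,291),z)-p,atz(c,(382,291),z)-p)
E
```

```text
[-3.550e-01  1.280e-01  2.214e+00 -2.000e-03  7.950e-01 -1.811e+00]
0.012 [-0.00800972 -0.02860669 -0.02976118] [-0.00155672  0.02877365 -0.02976118]
0.017 [-0.01031487 -0.0273321  -0.02476118] [-0.00408263  0.02808519 -0.02476118]
0.022 [-0.01262003 -0.02605751 -0.01976118] [-0.00660855  0.02739674 -0.01976118]
0.027 [-0.01492518 -0.02478292 -0.01476118] [-0.00913447  0.02670828 -0.01476118]
```

play_rows --targets '[{"delta_pos": [0.005, 0, -0.006], "delta_rot": [0, 0, 0], "claw": 50}, {"delta_pos": [0.005, 0, -0.006], "delta_rot": [0, 0, 0], "claw": 50}, {"delta_pos": [0.005, 0, -0.006], "delta_rot": [0, 0, 0], "claw": 50}]'

```text
time: 3.2
eef_pos: [0.4657, -0.0635, 0.0356]
tcp_rot: [0.039, 0.704, -0.041, 0.707]
contact_force: [-0.8, -0.6, 0.3]
opening: 0.585
```

play_rows --targets '[{"delta_pos": [0.004, -0.0004, 0], "delta_rot": [0, 0, 0], "claw": 50}, {"delta_pos": [0.008, -0.0009, 0], "delta_rot": [0, 0, 0], "claw": 50}, {"delta_pos": [0.012, -0.0013, 0], "delta_rot": [0, 0, 0], "claw": 50}, {"delta_pos": [0.015, -0.0017, 0], "delta_rot": [0, 0, 0], "claw": 50}, {"delta_pos": [0.018, -0.002, 0], "delta_rot": [0, 0, 0], "claw": 50}, {"delta_pos": [0.021, -0.0023, 0], "delta_rot": [0, 0, 0], "claw": 50}, {"delta_pos": [0.024, -0.0026, 0], "delta_rot": [0, 0, 0], "claw": 50}, {"delta_pos": [0.027, -0.003, 0], "delta_rot": [0, 0, 0], "claw": 50}, {"delta_pos": [0.03, -0.0033, 0], "delta_rot": [0, 0, 0], "claw": 50}, {"delta_pos": [0.033, -0.0037, 0], "delta_rot": [0, 0, 0], "claw": 50}, {"delta_pos": [0.035, -0.0039, 0], "delta_rot": [0, 0, 0], "claw": 50}, {"delta_pos": [0.037, -0.0041, 0], "delta_rot": [0, 0, 0], "claw": 50}, {"delta_pos": [0.037, -0.0041, 0], "delta_rot": [0, 0, 0], "claw": 50}]'

```text
time: 4.28
eef_pos: [0.5032, -0.0678, 0.0357]
tcp_rot: [0.039, 0.704, -0.041, 0.708]
contact_force: [-0.6, -0.2, -0.7]
opening: 0.586
```

play_rows --targets '[{"delta_pos": [0.002, -0.0002, 0], "delta_rot": [0, 0, 0], "claw": 50}, {"delta_pos": [0.003, -0.0003, 0], "delta_rot": [0, 0, 0], "claw": 50}, {"delta_pos": [0.003, -0.0003, 0], "delta_rot": [0, 0, 0], "claw": 50}]'

```text
time: 4.53
eef_pos: [0.5065, -0.0683, 0.0357]
tcp_rot: [0.039, 0.704, -0.041, 0.708]
contact_force: [-1.4, 0.3, 0.2]
opening: 0.587
```

```bash
python3 - <<'E'
from h import *
s=ctrl.get_state();print(s['time'],s['eef_pos'],s['contact_force'])
d=s['eef_pos'][:2]-[.527,.084];c,q=np.cos(-.1105),np.sin(-.1105);print(c*d[0]+q*d[1],-q*d[0]+c*d[1])
im,c=snap('scene','s1.png');im2,c=snap('side','d1.png')
a=cv2.resize(im[170:320,220:380],None,fx=3.5,fy=3.5);b=cv2.resize(im2[200:320,260:440],None,fx=2.2,fy=2.2)
a=a[:525,:400]; o=np.zeros((525,800,3),np.uint8);o[:,:400]=a;o[:b.shape[0],400:400+min(400,b.shape[1])]=b[:,:400];cv2.imwrite('pics/c1.png',o)
E
```

```text
4.5333 [ 0.50650908 -0.06825579  0.03572182] [-1.41739529  0.31967283  0.16091462]
-0.0035759046269989644 -0.15358683367606768
```

View pics/c1.png

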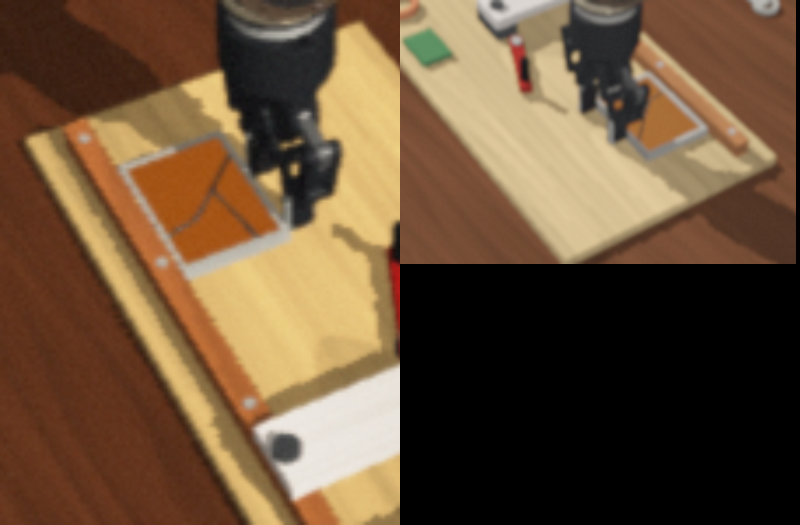

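The panel is now square to the fence with its far edge close along it, still clear by a few mm at most. I'll nudge it in.

play_rows --targets '[{"delta_pos": [0.002, -0.0002, 0], "delta_rot": [0, 0, 0], "claw": 50}, {"delta_pos": [0.002, -0.0002, 0], "delta_rot": [0, 0, 0], "claw": 50}]'

```text
time: 4.8
eef_pos: [0.5086, -0.0686, 0.0358]
tcp_rot: [0.039, 0.704, -0.041, 0.708]
contact_force: [-1.8, -0.1, 0.3]
opening: 0.589
```

play_rows --targets '[{"delta_pos": [0.0015, -0.0002, 0], "delta_rot": [0, 0, 0], "claw": 50}, {"delta_pos": [0.0015, -0.0002, 0], "delta_rot": [0, 0, 0], "claw": 50}]'

```text
time: 4.97
eef_pos: [0.5088, -0.0685, 0.0357]
tcp_rot: [0.039, 0.706, -0.041, 0.706]
contact_force: [-5.8, 0.6, 5.4]
opening: 0.586
```

play_rows --targets '[{"delta_pos": [-0.008, 0.0009, 0.001], "delta_rot": [0, 0, 0], "claw": 50}, {"delta_pos": [-0.014, 0.0015, 0.03], "delta_rot": [0, 0, 0], "claw": 50}, {"delta_pos": [-0.014, 0.0015, 0.065], "delta_rot": [0, 0, -0.03], "claw": 40}, {"delta_pos": [0.0, -0.01, 0.08], "delta_rot": [0, 0, -0.07], "claw": 40}, {"delta_pos": [0.01, -0.03, 0.08], "delta_rot": [0, 0, -0.11], "claw": 40}, {"delta_pos": [0.02, -0.05, 0.08], "delta_rot": [0, 0, -0.15], "claw": 40}, {"delta_pos": [0.03, -0.07, 0.08], "delta_rot": [0, 0, -0.19], "claw": 40}, {"delta_pos": [0.0355, -0.091, 0.08], "delta_rot": [0, 0, -0.23], "claw": 40}, {"delta_pos": [0.0355, -0.091, 0.08], "delta_rot": [0, 0, -0.27], "claw": 40}, {"delta_pos": [0.0355, -0.091, 0.08], "delta_rot": [0, 0, -0.31], "claw": 40}, {"delta_pos": [0.0355, -0.091, 0.08], "delta_rot": [0, 0, -0.35], "claw": 40}, {"delta_pos": [0.0355, -0.091, 0.08], "delta_rot": [0, 0, -0.39], "claw": 40}, {"delta_pos": [0.0355, -0.091, 0.08], "delta_rot": [0, 0, -0.43], "claw": 40}, {"delta_pos": [0.0355, -0.091, 0.08], "delta_rot": [0, 0, -0.47], "claw": 40}, {"delta_pos": [0.0355, -0.091, 0.08], "delta_rot": [0, 0, -0.5], "claw": 40}, {"delta_pos": [0.0355, -0.091, 0.08], "delta_rot": [0, 0, -0.5], "claw": 40}]'

```text
time: 6.3
eef_pos: [0.5446, -0.1597, 0.116]
tcp_rot: [-0.527, -0.47, 0.528, -0.471]
contact_force: [0.4, 0.3, 0.4]
opening: 0.471
```

```bash
python3 - <<'E'
from h import *
from scipy.spatial.transform import Rotation as R
s=ctrl.get_state();print(s['time'],s['eef_pos'],s['qpos'].round(2));print(R.from_quat(s['tcp_rot']).as_matrix().round(3))
im,c=snap('wrist','w3.png')
E
```

```text
6.3 [ 0.54458969 -0.15967277  0.11600187] [-0.46  0.21  1.94 -0.    0.99 -0.35]
[[-0.001  0.993 -0.114]
 [-0.001 -0.114 -0.993]
 [-1.    -0.001  0.002]]
```

View pics/w3.png

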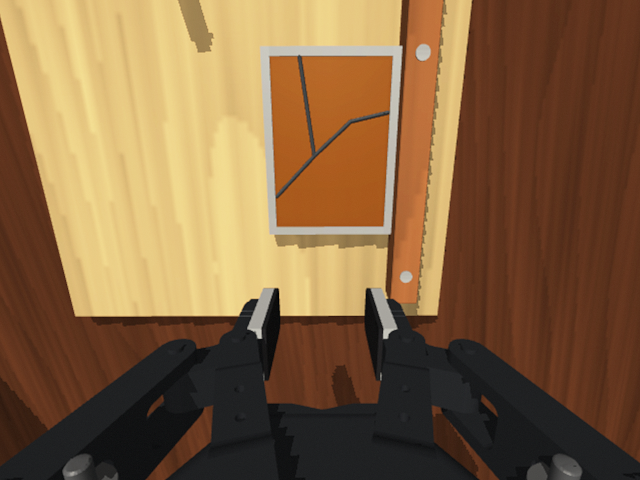

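The panel lies square against the fence. Its trailing edge is at row 235, columns 274–390, with the fingers behind it.

```bash
cat >> h.py <<'E'
def tj(P,p=(.527,.084,-.1105)):
    c,s=np.cos(p[2]),np.sin(p[2]); d=np.asarray(P)[:2]-p[:2]; return np.array([c*d[0]+s*d[1],-s*d[0]+c*d[1]])*1000
E
python3 - <<'E'
from h import *
c=ctrl.calibration('wrist');s=ctrl.get_state();print('tcp',tj(s['eef_pos']))
for u in((274,235),(390,235),(402,46),(262,46)):print(tj(atz(c,u,.022)))
for u in((392,303),(412,0)):print('fence',tj(atz(c,u,.032)))
for u in((262,291),(382,291)):print('tip',tj(atz(c,u,.092)))
E
```

```text
tcp [  44.27336384 -240.23090186]
[  12.70306102 -226.3188362 ]
[  88.83872646 -226.36794426]
[  88.98515035 -116.42689206]
[  10.76644124 -116.35304981]
fence [  90.8759283  -270.69233524]
fence [ 90.52760035 -97.80390199]
tip [  16.50013471 -232.91505079]
tip [  71.9549988 -232.9447321]
```

play_rows --targets '[{"delta_pos": [-0.0013, -0.012, 0], "delta_rot": [0, 0, 0.0015], "claw": 40}, {"delta_pos": [-0.0013, -0.012, -0.03], "delta_rot": [0, 0, 0.0015], "claw": 40}, {"delta_pos": [-0.0013, -0.012, -0.06], "delta_rot": [0, 0, 0.0015], "claw": 40}, {"delta_pos": [-0.0013, -0.012, -0.074], "delta_rot": [0, 0, 0.0015], "claw": 40}, {"delta_pos": [-0.0013, -0.012, -0.079], "delta_rot": [0, 0, 0.0015], "claw": 40}, {"delta_pos": [-0.0013, -0.012, -0.079], "delta_rot": [0, 0, 0.0015], "claw": 40}]'

```text
time: 6.85
eef_pos: [0.5427, -0.1714, 0.0367]
tcp_rot: [-0.524, -0.474, 0.526, -0.473]
contact_force: [0.1, 0.0, 0.3]
opening: 0.471
```

play_rows --targets '[{"delta_pos": [0.0007, 0.006, 0], "delta_rot": [0, 0, 0], "claw": 40}, {"delta_pos": [0.0013, 0.012, 0], "delta_rot": [0, 0, 0], "claw": 40}, {"delta_pos": [0.002, 0.018, 0], "delta_rot": [0, 0, 0], "claw": 40}, {"delta_pos": [0.0027, 0.024, 0], "delta_rot": [0, 0, 0], "claw": 40}, {"delta_pos": [0.0033, 0.03, 0], "delta_rot": [0, 0, 0], "claw": 40}, {"delta_pos": [0.004, 0.036, 0], "delta_rot": [0, 0, 0], "claw": 40}, {"delta_pos": [0.0047, 0.042, 0], "delta_rot": [0, 0, 0], "claw": 40}, {"delta_pos": [0.0053, 0.048, 0], "delta_rot": [0, 0, 0], "claw": 40}, {"delta_pos": [0.006, 0.054, 0], "delta_rot": [0, 0, 0], "claw": 40}]'

```text
time: 7.6
eef_pos: [0.5493, -0.1172, 0.0372]
tcp_rot: [-0.524, -0.474, 0.526, -0.473]
contact_force: [0.1, -4.4, 2.6]
opening: 0.468
```

```bash
python3 - <<'E'
from h import *
s=ctrl.get_state();print(s['time'],s['eef_pos'],s['contact_force'],tj(s['eef_pos']))
im,c=snap('wrist','w4.png')
E
```

```text
7.6 [ 0.54925641 -0.11723704  0.03722348] [ 0.07830331 -4.37031536  2.61040968] [  44.31214028 -197.55537729]
```

View pics/w4.png

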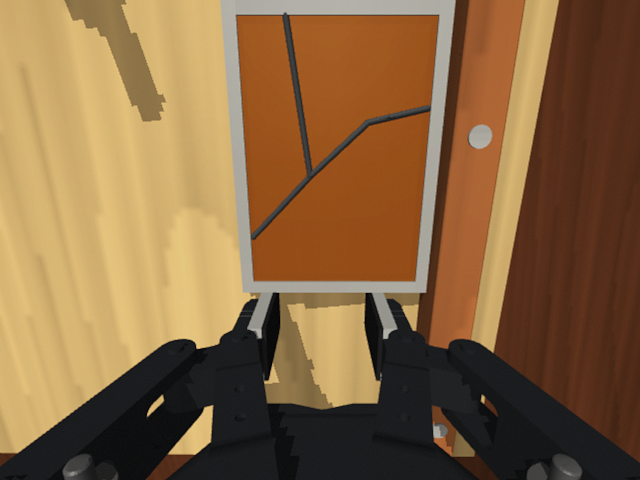

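The fingers touch the trailing edge (row 292), and the panel is square and along the fence. I'll keep pushing.

play_rows --targets '[{"delta_pos": [0.0009, 0.008, -0.0005], "delta_rot": [0, 0, 0], "claw": 40}, {"delta_pos": [0.0018, 0.016, -0.0005], "delta_rot": [0, 0, 0], "claw": 40}, {"delta_pos": [0.0027, 0.024, -0.0005], "delta_rot": [0, 0, 0], "claw": 40}, {"delta_pos": [0.0035, 0.032, -0.0005], "delta_rot": [0, 0, 0], "claw": 40}, {"delta_pos": [0.0044, 0.04, -0.0005], "delta_rot": [0, 0, 0], "claw": 40}, {"delta_pos": [0.0053, 0.048, -0.0005], "delta_rot": [0, 0, 0], "claw": 40}, {"delta_pos": [0.0062, 0.056, -0.0005], "delta_rot": [0, 0, 0], "claw": 40}, {"delta_pos": [0.0071, 0.064, -0.0005], "delta_rot": [0, 0, 0], "claw": 40}, {"delta_pos": [0.008, 0.072, -0.0005], "delta_rot": [0, 0, 0], "claw": 40}, {"delta_pos": [0.0089, 0.08, -0.0005], "delta_rot": [0, 0, 0], "claw": 40}]'

```text
time: 8.48
eef_pos: [0.558, -0.0353, 0.0364]
tcp_rot: [-0.524, -0.474, 0.526, -0.473]
contact_force: [0.0, -3.7, 3.1]
opening: 0.465
```

```bash
python3 - <<'E'
from h import *
s=ctrl.get_state();print(s['time'],s['eef_pos'],s['contact_force'],tj(s['eef_pos']))
im,c=snap('wrist','w5.png')
E
```

```text
8.4833 [ 0.55802044 -0.03525587  0.03643318] [ 0.01225837 -3.69898807  3.0783608 ] [  43.9822225  -115.10775194]
```

View pics/w5.png

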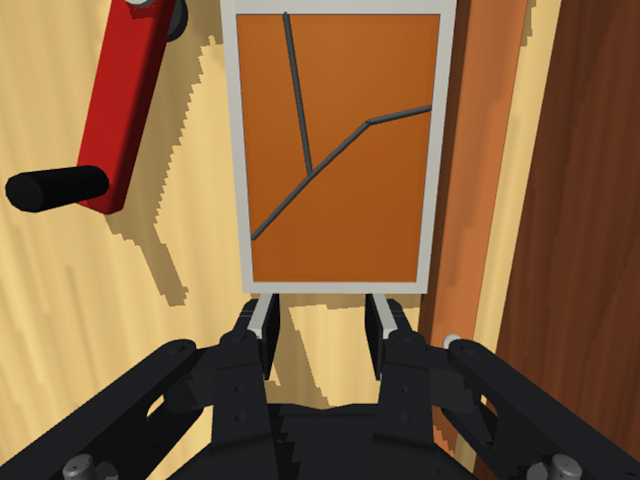

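The push is still straight. The latch pin is well clear of the fingers on the left.

play_rows --targets '[{"delta_pos": [0.0009, 0.008, 0], "delta_rot": [0, 0, 0], "claw": 40}, {"delta_pos": [0.0018, 0.016, 0], "delta_rot": [0, 0, 0], "claw": 40}, {"delta_pos": [0.0027, 0.024, 0], "delta_rot": [0, 0, 0], "claw": 40}, {"delta_pos": [0.0036, 0.032, 0], "delta_rot": [0, 0, 0], "claw": 40}, {"delta_pos": [0.0045, 0.04, 0], "delta_rot": [0, 0, 0], "claw": 40}, {"delta_pos": [0.0054, 0.048, 0], "delta_rot": [0, 0, 0], "claw": 40}, {"delta_pos": [0.0063, 0.056, 0], "delta_rot": [0, 0, 0], "claw": 40}]'

```text
time: 9.12
eef_pos: [0.5639, 0.0232, 0.036]
tcp_rot: [-0.524, -0.475, 0.526, -0.472]
contact_force: [-0.6, -2.3, 2.1]
opening: 0.47
```

play_rows --targets '[{"delta_pos": [0.0009, 0.008, 0], "delta_rot": [0, 0, 0], "claw": 40}, {"delta_pos": [0.0018, 0.016, 0], "delta_rot": [0, 0, 0], "claw": 40}, {"delta_pos": [0.0027, 0.024, 0], "delta_rot": [0, 0, 0], "claw": 40}, {"delta_pos": [0.0036, 0.032, 0], "delta_rot": [0, 0, 0], "claw": 40}, {"delta_pos": [0.0044, 0.039, 0], "delta_rot": [0, 0, 0], "claw": 40}, {"delta_pos": [0.0051, 0.045, 0], "delta_rot": [0, 0, 0], "claw": 40}, {"delta_pos": [0.0055, 0.049, 0], "delta_rot": [0, 0, 0], "claw": 40}]'

```text
time: 9.7
eef_pos: [0.5694, 0.073, 0.0359]
tcp_rot: [-0.524, -0.475, 0.526, -0.472]
contact_force: [-0.3, -3.9, 1.3]
opening: 0.469
```

```bash
python3 - <<'E'
from h import *
s=ctrl.get_state();print(s['time'],s['eef_pos'],s['contact_force'],tj(s['eef_pos']))
E
```

```text
9.7 [0.56944784 0.07300163 0.03593565] [-0.28114661 -3.87893655  1.3472325 ] [43.40180579 -6.25034731]
```

play_rows --targets '[{"delta_pos": [0.0006, 0.005, 0], "delta_rot": [0, 0, 0], "claw": 40}, {"delta_pos": [0.001, 0.009, 0], "delta_rot": [0, 0, 0], "claw": 40}, {"delta_pos": [0.0014, 0.012, 0], "delta_rot": [0, 0, 0], "claw": 40}, {"delta_pos": [0.0014, 0.012, 0], "delta_rot": [0, 0, 0], "claw": 40}]'

```text
time: 10.03
eef_pos: [0.5708, 0.0858, 0.0359]
tcp_rot: [-0.525, -0.475, 0.525, -0.472]
contact_force: [-0.6, -0.3, 0.1]
opening: 0.468
```

play_rows --targets '[{"delta_pos": [0.0002, 0.0015, 0], "delta_rot": [0, 0, 0], "claw": 40}, {"delta_pos": [0.0002, 0.0015, 0], "delta_rot": [0, 0, 0], "claw": 40}]'

```text
time: 10.2
eef_pos: [0.5708, 0.0866, 0.0357]
tcp_rot: [-0.524, -0.475, 0.526, -0.472]
contact_force: [-0.5, -5.0, 2.0]
opening: 0.468
```

play_rows --targets '[{"delta_pos": [0.0002, 0.0015, 0], "delta_rot": [0, 0, 0], "claw": 40}, {"delta_pos": [0.0002, 0.0015, 0], "delta_rot": [0, 0, 0], "claw": 40}]'

```text
time: 10.37
eef_pos: [0.5708, 0.0867, 0.0358]
tcp_rot: [-0.523, -0.475, 0.527, -0.473]
contact_force: [-1.6, -6.5, 3.0]
opening: 0.471
```

play_rows --targets '[{"delta_pos": [0.0004, 0.003, 0], "delta_rot": [0, 0, 0], "claw": 40}, {"delta_pos": [0.0004, 0.003, 0], "delta_rot": [0, 0, 0], "claw": 40}]'

```text
time: 10.53
eef_pos: [0.5708, 0.0869, 0.0358]
tcp_rot: [-0.521, -0.474, 0.528, -0.474]
contact_force: [-3.5, -12.5, 4.1]
opening: 0.465
```

```bash
python3 - <<'E'
from h import *
s=ctrl.get_state();print(s['time'],s['eef_pos'],s['contact_force'],tj(s['eef_pos']))
im,c=snap('wrist','w6.png')
E
```

```text
10.5333 [0.57082854 0.08693396 0.03578421] [ -3.53364326 -12.47299294   4.06041525] [43.23768591  7.74927109]
```

View pics/w6.png

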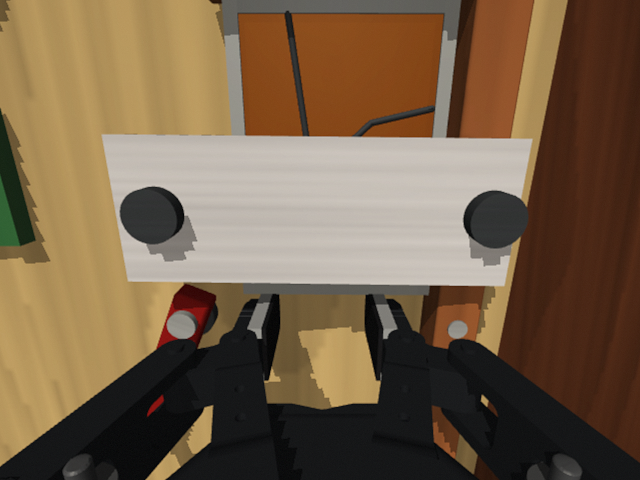

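play_rows --targets '[{"delta_pos": [-0.0008, -0.008, 0], "delta_rot": [0, 0, 0], "claw": 40}, {"delta_pos": [-0.0017, -0.016, 0.01], "delta_rot": [0, 0, 0], "claw": 40}, {"delta_pos": [-0.0017, -0.018, 0.045], "delta_rot": [0, 0, 0], "claw": 50}, {"delta_pos": [-0.0017, -0.018, 0.084], "delta_rot": [0, 0, 0], "claw": 50}, {"delta_pos": [-0.035, -0.03, 0.084], "delta_rot": [0, 0, 0], "claw": 50}, {"delta_pos": [-0.07, -0.045, 0.084], "delta_rot": [0, 0, 0], "claw": 50}, {"delta_pos": [-0.0935, -0.0517, 0.084], "delta_rot": [0, 0, 0], "claw": 50}, {"delta_pos": [-0.0935, -0.0517, 0.084], "delta_rot": [0, 0, 0], "claw": 50}, {"delta_pos": [-0.0935, -0.0517, 0.084], "delta_rot": [0, 0, 0], "claw": 50}]'

```text
time: 11.33
eef_pos: [0.4762, 0.0352, 0.12]
tcp_rot: [-0.521, -0.474, 0.528, -0.473]
contact_force: [-0.1, 0.9, 0.4]
opening: 0.585
```

```bash
python3 - <<'E'
from h import *
s=ctrl.get_state();print(s['time'],s['eef_pos'],s['contact_force'],tj(s['eef_pos']))
im,c=snap('wrist','w7.png'); im2,c2=snap('scene','s7.png')
o=np.zeros((600,560,3),np.uint8); b=cv2.resize(im2[230:340,240:400],None,fx=2.2,fy=2.2); o[:360,:480]=cv2.resize(im,(480,360)); o[360:360+min(240,b.shape[0]),:b.shape[1]]=b[:240]; cv2.imwrite('pics/c7.png',o)
E
```

```text
11.3333 [0.47621039 0.03517011 0.11996357] [-0.12614459  0.87209057  0.43501366] [-45.09511747 -54.13292003]
```

View pics/c7.png

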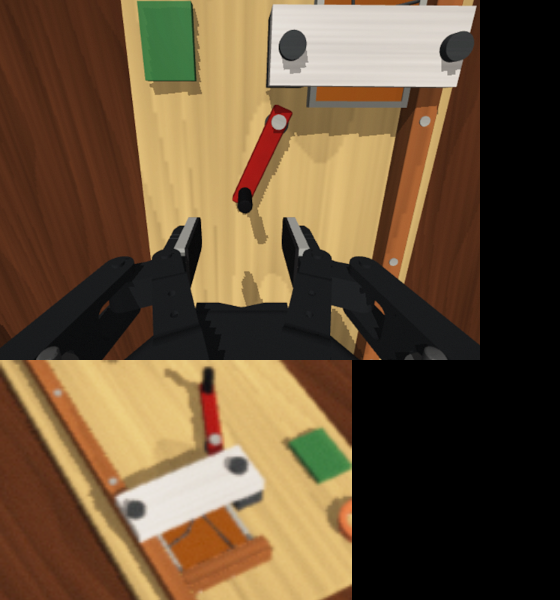

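In the wrist crop the panel's trailing edge is at about row 106, the latch pin top is at about (244,206) and the pivot is at (279,122). The scene crop shows the panel's leading edge against the stop.

```bash
python3 - <<'E'
from h import *
c=ctrl.calibration('wrist');k=4/3
print('pin',tj(atz(c,(244*k,206*k),.058)),'piv',tj(atz(c,(279*k,122*k),.027)))
for u in((308,106),(412,107)):print('trail',tj(atz(c,(u[0]*k,u[1]*k),.022)))
E
```

```text
pin [-41.48622409 -55.06443827] piv [-13.4674183    6.23205264]
trail [10.32957203 18.88947028]
trail [95.57186177 18.86509826]
```

play_rows --targets '[{"delta_pos": [0.001, 0, -0.025], "delta_rot": [0, 0, 0], "claw": 50}, {"delta_pos": [0.001, 0, -0.05], "delta_rot": [0, 0, 0], "claw": 50}, {"delta_pos": [0.001, 0, -0.064], "delta_rot": [0, 0, 0], "claw": 50}, {"delta_pos": [0.001, 0, -0.064], "delta_rot": [0, 0, 0], "claw": 8}, {"delta_pos": [0.001, 0, -0.064], "delta_rot": [0, 0, 0], "claw": 8}, {"delta_pos": [0.001, 0, -0.064], "delta_rot": [0, 0, 0], "claw": 8}, {"delta_pos": [0.001, 0, -0.064], "delta_rot": [0, 0, 0], "claw": 8}, {"delta_pos": [0.001, 0, -0.064], "delta_rot": [0, 0, 0], "claw": 8}, {"delta_pos": [0.001, 0, -0.064], "delta_rot": [0, 0, 0], "claw": 8}]' --newtons 20

```text
time: 12.18
eef_pos: [0.4805, 0.0352, 0.0577]
tcp_rot: [-0.522, -0.473, 0.527, -0.475]
contact_force: [1.0, -0.3, -0.1]
opening: 0.129
```

```bash
python3 - <<'E'
from h import *
s=ctrl.get_state();p=s['eef_pos'];print(s['time'],p,s['contact_force'],tj(p),s['opening']*85.4)
c,q=np.cos(-.1105),np.sin(-.1105)
j0=tj(p)/1000; a0=np.arctan2(j0[0]+.016,.008-j0[1]);print('phi0',a0)
for a in np.linspace(a0,1.571,15)[1:]:
    j=np.array([-.016+.068*np.sin(a),.008-.068*np.cos(a)])
    print(round(a,2),np.round([.527+c*j[0]-q*j[1]-p[0],.084+q*j[0]+c*j[1]-p[1]],4))
E
```

```text
12.1833 [0.48045143 0.03517972 0.05769264] [ 0.99750498 -0.29848502 -0.09851055] [-40.88100548 -53.65568549] 10.980341696638112
phi0 -0.3835609288071636
-0.24 [ 0.0079 -0.0052]
-0.1 [ 0.017  -0.0079]
0.04 [ 0.0264 -0.0093]
0.17 [ 0.0359 -0.0093]
0.31 [ 0.0453 -0.0081]
0.45 [ 0.0544 -0.0055]
0.59 [ 0.0631 -0.0017]
0.73 [0.0712 0.0033]
0.87 [0.0785 0.0094]
1.01 [0.0849 0.0164]
1.15 [0.0902 0.0242]
1.29 [0.0944 0.0327]
1.43 [0.0974 0.0417]
1.57 [0.0991 0.0511]
```

The pin is pinched (opening about 11 mm). Now I'll swing it along the arc.

play_rows --targets '[{"delta_pos": [0.0079, -0.0045, 0], "delta_rot": [0, 0, 0], "claw": 8}, {"delta_pos": [0.017, -0.0079, 0], "delta_rot": [0, 0, 0], "claw": 8}, {"delta_pos": [0.0264, -0.0093, 0], "delta_rot": [0, 0, 0], "claw": 8}, {"delta_pos": [0.0359, -0.0093, 0], "delta_rot": [0, 0, 0], "claw": 8}, {"delta_pos": [0.0453, -0.0081, 0], "delta_rot": [0, 0, 0], "claw": 8}, {"delta_pos": [0.0544, -0.0055, 0], "delta_rot": [0, 0, 0], "claw": 8}, {"delta_pos": [0.0631, -0.0017, 0], "delta_rot": [0, 0, 0], "claw": 8}, {"delta_pos": [0.0712, 0.0033, 0], "delta_rot": [0, 0, 0], "claw": 8}, {"delta_pos": [0.0785, 0.0094, 0], "delta_rot": [0, 0, 0], "claw": 8}, {"delta_pos": [0.0849, 0.0164, 0], "delta_rot": [0, 0, 0], "claw": 8}]'

```text
time: 13.02
eef_pos: [0.5662, 0.0522, 0.0577]
tcp_rot: [-0.522, -0.473, 0.527, -0.475]
contact_force: [-4.5, -0.4, 1.7]
opening: 0.134
```

```bash
cat > a.py <<'E'
from h import *
s=ctrl.get_state();p=s['eef_pos'];print(s['time'],p,s['contact_force'],tj(p),s['opening']*85.4)
c,q=np.cos(-.1105),np.sin(-.1105)
j0=tj(p)/1000; a0=np.arctan2(j0[0]+.016,.008-j0[1]);print('phi0',a0,np.hypot(j0[0]+.016,.008-j0[1]))
for a in np.linspace(a0,1.571,5)[1:]:
    j=np.array([-.016+.068*np.sin(a),.008-.068*np.cos(a)])
    print(round(a,2),np.round([.527+c*j[0]-q*j[1]-p[0],.084+q*j[0]+c*j[1]-p[1]],4))
E
python3 a.py
```

```text
13.0167 [0.5662433  0.05217985 0.05773114] [-4.53556198 -0.43678899  1.69313047] [ 42.51293376 -27.29851357] 11.452816316247489
phi0 1.027983200458581 0.06833555792607425
1.16 [0.0048 0.0079]
1.3 [0.0088 0.0162]
1.44 [0.0117 0.025 ]
1.57 [0.0133 0.0341]
```

play_rows --targets '[{"delta_pos": [0.0048, 0.0079, 0], "delta_rot": [0, 0, 0], "claw": 8}, {"delta_pos": [0.0088, 0.0162, 0], "delta_rot": [0, 0, 0], "claw": 8}, {"delta_pos": [0.0117, 0.025, 0], "delta_rot": [0, 0, 0], "claw": 8}, {"delta_pos": [0.013, 0.031, 0], "delta_rot": [0, 0, 0], "claw": 8}, {"delta_pos": [0.0133, 0.0341, 0], "delta_rot": [0, 0, 0], "claw": 8}, {"delta_pos": [0.0133, 0.0341, 0], "delta_rot": [0, 0, 0], "claw": 8}]'

```text
time: 13.52
eef_pos: [0.5794, 0.0867, 0.0577]
tcp_rot: [-0.522, -0.473, 0.527, -0.476]
contact_force: [-3.4, -3.6, 2.0]
opening: 0.128
```

```bash
python3 a.py
```

```text
13.5167 [0.57940047 0.08665522 0.05766263] [-3.40875815 -3.6346781   1.96796897] [51.78807886  8.41750259] 10.967983315149942
phi0 1.5769551871611387 0.06778936453553137
1.58 [ 0.0002 -0.0001]
1.57 [ 0.0002 -0.0002]
1.57 [ 0.0002 -0.0003]
1.57 [ 0.0002 -0.0004]
```

play_rows --targets '[{"delta_pos": [0.0003, 0.003, 0], "delta_rot": [0, 0, 0], "claw": 8}, {"delta_pos": [0.0003, 0.003, 0], "delta_rot": [0, 0, 0], "claw": 8}]'

```text
time: 13.68
eef_pos: [0.5795, 0.0873, 0.0576]
tcp_rot: [-0.52, -0.472, 0.528, -0.478]
contact_force: [-4.0, -11.4, 2.1]
opening: 0.131
```

play_rows --targets '[{"delta_pos": [0, 0, 0], "delta_rot": [0, 0, 0], "claw": 40}, {"delta_pos": [0, 0, 0], "delta_rot": [0, 0, 0], "claw": 40}, {"delta_pos": [0, 0, 0], "delta_rot": [0, 0, 0], "claw": 40}, {"delta_pos": [0, 0, 0.03], "delta_rot": [0, 0, 0], "claw": 40}, {"delta_pos": [0, 0, 0.06], "delta_rot": [0, 0, 0], "claw": 40}, {"delta_pos": [-0.01, -0.03, 0.1], "delta_rot": [0, 0, 0], "claw": 40}, {"delta_pos": [-0.01, -0.06, 0.14], "delta_rot": [0, 0, 0], "claw": 40}, {"delta_pos": [-0.01, -0.06, 0.16], "delta_rot": [0, 0, 0], "claw": 40}, {"delta_pos": [-0.01, -0.06, 0.16], "delta_rot": [0, 0, 0], "claw": 40}]'

```text
time: 14.43
eef_pos: [0.574, 0.0256, 0.227]
tcp_rot: [-0.524, -0.467, 0.525, -0.481]
contact_force: [1.1, -0.1, 1.1]
opening: 0.469
```

```bash
python3 - <<'E'
from h import *
s=ctrl.get_state();print(s['time'],s['eef_pos'],s['contact_force'])
im,c=snap('wrist','w8.png')
E
```

```text
14.4333 [0.57396968 0.02562912 0.22697639] [ 1.05612526 -0.11655289  1.12487061]
```

View pics/w8.png

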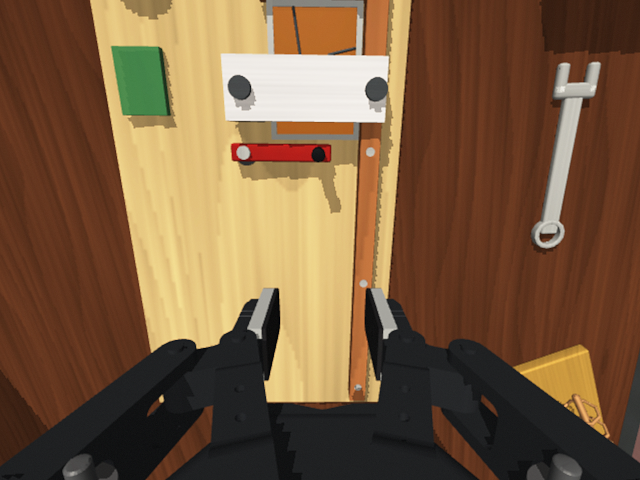

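The latch lies across behind the panel: pivot at (243,152), bar end corners at (331,146) and (331,162), pin top at (318,154). The panel's trailing edge is at about row 138.

```bash
python3 - <<'E'
from h import *
c=ctrl.calibration('wrist')
a=tj(atz(c,(243,152.5),.029));b=tj(atz(c,(331,146),.027));l=tj(atz(c,(232,144),.027));pn=tj(atz(c,(318,154),.058))
print(a,pn,'phi pin',np.arctan2(pn[0]-a[0],a[1]-pn[1]),'edge',np.arctan2(b[0]-l[0],l[1]-b[1]))
for u in((273,138),(360,138),(271,2),(362,2)):print('panel',tj(atz(c,u,.022)))
for u in((359,160),(362,60),(370,0)):print('fence',tj(atz(c,u,.032)))
im,c=snap('scene','s8.png');b=cv2.resize(im[260:370,270:410],None,fx=5,fy=5,interpolation=cv2.INTER_CUBIC);cv2.imwrite('pics/c8.png',b)
E
```

```text
[-17.71002794   7.16371431] [49.56220944  8.17564368] phi pin 1.58583749526427 edge 1.5610924409643416
panel [ 8.68882438 19.76114647]
panel [87.63016221 20.54761088]
panel [ 10.74250453 124.9937939 ]
panel [ 84.48561296 125.990807  ]
fence [86.38582226  1.8012022 ]
fence [85.30415131 82.04764236]
fence [ 89.60833112 124.21461796]
```

View pics/c8.png

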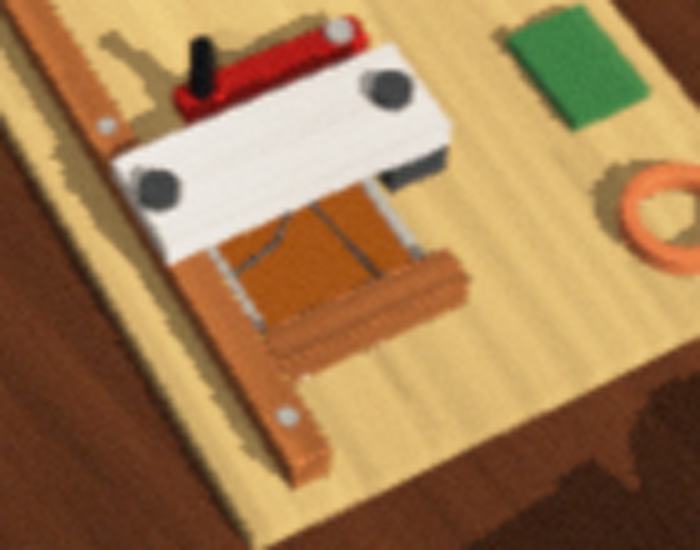

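The panel is against the stop and the fence, and the latch is across. I'm handing the job in.

```bash
python3 -c "
from plant import ctrl
print(ctrl.sign_off())"
```

```text
the job is handed in; nothing more can be done
None
```

The panel is home under the bridge and the red latch is across behind it. I handed the job in at about 14.5 s; the system gives no verdict.

**How it went:** I pushed the panel square against the fence with both fingertips, then slid it under the bridge until it met the stop. The latch stayed open until then. After that I pinched the latch pin, swung it to its end of travel, let go and moved clear.

**Last checks:**
- **Panel, end stop:** the trailing edge measures jig y of about 20 mm, where 20 is home. The scene picture shows the leading edge against the stop.
- **Panel, fence:** the panel measures about 9 to 88 mm in x, where 10 to 90 is home. That is 1–2 mm off and within my measuring error.
- **Latch:** measured at 1.56 to 1.59 rad by image, where over 1.48 is needed. It resisted with about 11 N at the end of its travel.
- **Forces:** the wrist readings at the end of each move reached about 13 N at most while pushing the glass. I did not read peaks in between.
- **Bystanders:** I touched none of them, and the offcut and foil roll look in place. I did not measure their positions again, and I did not look at the brush, jar, mug or bottle after the start.

**One disagreement:** the panel's leading corners and the fence top edge read 2–6 mm off in the last wrist picture. Those points were at the image border or partly hidden, so I relied on the trailing edge and the scene view.

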